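Fit and tension the loaf slicer's blade

ROBOT

A 6-joint arm with a two-finger parallel gripper is mounted at the origin on a cart in front of the work surface, level with it; the furniture and walls round the work are solid. World frame = base frame: x ahead of the robot, y to its left, z up, the work surface at z = 0. Lengths are in m, angles in rad, forces in N, time in s.
With the tool pointing down it reaches from about 0.3 to 0.775 m from the base axis. Payload 14.6 kg.
Tool frame: the origin (TCP) lies between the finger pads; the fingertips stand 25 mm ahead of it and the grasp point (between the pads) lies 6 mm ahead of it; z points along the fingers, y is the direction in which the jaws open and shut (so a half turn about z gives the same grasp; the last joint's range is limited). The gripper opens to 85 mm and grips with 20 to 120 N. Pads are 22 mm wide; open, the fingers measure 114 mm over their backs; the gripper's body (76 mm by 85 mm) begins 54 mm behind the grasp point. The pads swing forward as they close: fully open they stand 13 mm farther back than shut.
Start: joints at [-1.233, 0.3, 1.521, -0, 1.321, -0.067], TCP at [0.217, -0.506, 0.256] pointing down, gripper open.
Joint ranges: [-3.03, 3.03], [-0.79, 2.21], [0.23, 2.52], [-1.04, 4.18], [0, 3.07], [-2.55, 2.55]. Speed limits (rad/s): [2.22, 2.22, 2.57, 3.14, 3.14, 3.14].

INTERFACE

Orientations are given as a rotation vector (axis times angle).
In Python, from rig import monitor, vision, order gives the robot as it stands. The module is installed in compiled form; this text tells all that it offers.
- The arm moves only by the tool apply_moves, never from a script. Its argument "rows" is a list of rows, each a list of 3 entries, a list of its own where there are three numbers: the shift along the tool's x, y, z in m, then the turn, a rotation vector about the tool's x, y, z in degrees, then the opening, from 0 (shut) to 1 (fully open). In form: [[[tx, ty, tz], [wx, wy, wz], fingers], ...]. A call has 1 to 5 rows; each row is the pose to reach, as a shift and turn from the pose measured when the call began, along the tool's axes at that moment; what a row does not reach only later rows make up. A row lasts 1/8 s, in which the tool goes at most 62.5 mm and 10.7 degrees, less where a joint would pass 70% of its speed; a pose out of reach is approached as far as the arm can. A call with a gripper value outside its range is refused whole. The fingers move at their own pace and stop on an object; the grip force is fixed at half the most. Time passes only in rows, so rows that repeat a pose let the fingers close. It gives the time, the measured TCP pose, the force and the opening at its end, in the units of the state.
- monitor.state(): the state, without advancing time (a new reading comes with each control period).
- vision.read_camera(name): name is "scene" or "top" or "wrist"; returns a dict with "pixels" (400x640x3 uint8, red, green, blue), "z_map" (400x640 float32, m along the optical axis (not along the pixel's ray), 0 where there is no reading), "fx", "fy", "cx", "cy" (pixels), "k1" (the pictures are not rectified: a ray, as slopes to the right and down, at radius r is drawn at 1 + k1 r^2 times it, then the intrinsics apply), "extrinsics" (4x4, takes a point from world to camera coordinates). Camera axes: x right, y down, z forward; pixel columns grow to the right and rows downward; lengths in m; the calibration is good to about 2 mm. A picture is of the moment at which its call begins.
- order.close_job(): hands the job in, once; it reports no verdict.
The state is a dict: "t": time; "joints": joint angles; "qvel": joint speeds; "tau": joint torques, N m; "position": TCP position; "ee_rot": TCP orientation; "ft_force": force on the tool from outside, world axes, zero at the start; "ft_torque": the same for the moment, N m; "width": opening from 0.0 (shut) to 1.0 (fully open).
Only numpy, scipy, OpenCV 4.12 (cv2) and the standard library are available. Lean on these libraries where they do the work, as an engineer would, in place of code of your own. Each camera call takes 0.05 s, during which the arm holds its last target.

TASK

Lay the loose blade over the two pins of the loaf slicer so that it lies flat on both seats and let go of it, then wind the tension wheel clockwise, regripping as needed, until the blade is taut and the wheel has reached its firm set feel, not slack and never overstrained. Let go of the wheel with the blade left under tension, and leave the other things on the worktop alone.

Things in the scene. Friction and masses are not known exactly. Their poses are not given: they have to be found in the camera images.
- slicer_frame: Loaf slicer, fixed: low white C-shaped bow frame lying flat, 300 mm long (own y), x from -22 to +90 mm (back rail at +x). Origin at worktop level. The blade line is its y axis (x = 0): fixed pin at y = +85 mm, tension pin at about -79 mm (slides toward -y), wheel axis at -158 mm.
- fixed_pin (a point): foot of the fixed upright steel pin, 8 mm in diameter and 16 mm tall, on the seat for one end of the blade, 30 mm above the worktop
- tension_pin: sliding steel block with a like pin, 8 mm thick, 16 mm tall; origin at the pin's foot on the block's flat top (the other seat), 30 mm above the worktop. The wheel draws it away from the fixed pin, 10 mm per rad once the screw bites, through a stiff hidden spring: when the blade is taut the pin hardly moves though the pull goes on rising.
- gear_case (a point): centre of the white gear case's top under the wheel, 60 mm above the worktop; the case lies between the frame's y = -127 and -189 mm, x = -22 and +90 mm. The mechanism is self-locking: it stays where it is left. Turned back, the wheel only runs into its lost motion and the blade stays tight.
- wheel_top (a point): centre of the tension wheel's top face, 92 mm above the worktop. Dark steel wheel with upright axis and a knurled round rim 54 mm in diameter; the rim to grasp reaches from 71 to 92 mm above the worktop, with free room all round. Clockwise seen from above tightens. A grip of 50 N or more keeps it from slipping in the fingers.
- wheel_grip (a point): on the wheel's axis, 82 mm up. Torque: unknown lost motion (0.15 to 1 rad), 0.1 N m; then the screw bites and drags evenly for about 1 rad while the blade is slack (0.75 N m turning; 0.4 to 0.7 just after a slow turn, less after a quick one); then it climbs 0.06 per 0.1 rad. Firm set feel: 0.35 N m above that drag, read likewise (40 N in the blade). Rise under 0.25: slack; over 0.48: overstrained.
- blade: loose flat steel blade, 200 (own y) x 30 x 5 mm, teeth on one long edge, 0.22 kg; origin: centre of its underside; lies flat at first. On its middle a wooden grip rib along y, 80 mm long, 10 mm wide, from 5 to 30 mm above the underside: pinch it across. 80 mm either side of the middle an upright through slot for the pins, 14 mm wide, 22 mm long (y). Either way round fits.
- jigger: bystander, leave alone: small brass-coloured double-cone measure, 47 mm wide, 100 mm tall; origin at the underside's centre
- lime_half_0: bystander, leave alone: half a lime, cut face down, 54 mm wide, 35 mm tall; origin at the underside's centre
- lime_half_1: bystander, leave alone: half a lime, cut face down, 54 mm wide, 35 mm tall; origin at the underside's centre
- matchbox: bystander, leave alone: matchbox lying flat, 37 x 56 x 16 mm; origin at the underside's centre
- stopper_0: bystander, leave alone: grey bottle stopper lying, 29 x 48 x 29 mm; origin at the underside's centre
- coaster_0: bystander, leave alone: round coaster lying flat, 92 mm wide, 8 mm thick; origin at the underside's centre

How it is judged:
By the outcome, as a careful person would: the job done as asked, in the order asked, and still so for the second after the job is handed in, with the robot touching nothing.
It also fails if it takes over 72 s, if anything falls off the work surface, if the arm or the gripper's body presses on something with over 40 N, if the wrist force passes 120 N, or if a joint passes its speed limit or range.

## Working session

There is one attempt and no reset: what is moved stays moved. The work goes in short steps, Python scripts to look and compute and a tool call to move; the robot and the scene stay as the last step left them, time stands still between calls to the robot, and variables do not carry over. Pictures are saved under pics/ and viewed, and the job is handed in when it is done.

Besides the shell and the picture viewer there is one more tool, called after "Call:" as name([rows], argument=value, ...), one row to a line, values as JSON. apply_moves: Moves the arm, as the interface text tells. Its arguments: {"type":"object","properties":{"rows":{"type":"array"}},"required":["rows"]}

```bash
mkdir -p pics; cat > h.py <<'E'
import numpy as np, cv2
from rig import monitor, vision, order
from scipy.spatial.transform import Rotation as R
def cam(n,save=None):
    d=vision.read_camera(n)
    if save: cv2.imwrite('pics/'+save+'.png',cv2.cvtColor(d['pixels'],cv2.COLOR_RGB2BGR))
    return d
def undist(d,uv):
    uv=np.atleast_2d(np.asarray(uv,float))
    s=np.c_[(uv[:,0]-d['cx'])/d['fx'],(uv[:,1]-d['cy'])/d['fy']]
    o=s.copy()
    for _ in range(20): o=s/(1+d['k1']*(o**2).sum(1,keepdims=True))
    return o
def onplane(d,uv,z):
    o=undist(d,uv);E=np.array(d['extrinsics']);Rm=E[:3,:3];c=-Rm.T@E[:3,3]
    r=np.c_[o,np.ones(len(o))]@Rm
    return c+r*((z-c[2])/r[:,2])[:,None]
def deproj(d,uv):
    uv=np.atleast_2d(uv);o=undist(d,uv);z=np.array([d['z_map'][int(v),int(u)] for u,v in uv])
    E=np.array(d['extrinsics']);p=np.c_[o,np.ones(len(o))]*z[:,None]
    return (p-E[:3,3])@E[:3,:3]
def cloud(d):
    h,w=d['z_map'].shape;v,u=np.mgrid[:h,:w];uv=np.c_[u.ravel(),v.ravel()]
    return deproj(d,uv).reshape(h,w,3)
def st():
    s=monitor.state();print({k:np.round(v,4).tolist() for k,v in s.items()});return s
E
python3 - <<'E'
from h import *
st()
for n in('scene','top','wrist'):
    d=cam(n,n+'0');print(n,d['fx'],d['k1'],np.round(d['extrinsics'],3).tolist())
E
```

```text
{'t': 0.0, 'joints': [-1.2326, 0.3005, 1.5216, -0.0, 1.3207, -0.0666], 'qvel': [-0.0001, 0.0004, -0.0012, 0.0018, 0.0008, -0.0003], 'tau': [0.0023, -54.3493, -36.1796, 0.0, 0.004, 0.0], 'position': [0.2165, -0.5054, 0.2557], 'ee_rot': [-3.0763, -0.6313, 0.0003], 'ft_force': [0.0384, 0.095, -0.3381], 'ft_torque': [-0.0514, -0.026, 0.0139], 'width': 1.0006}
scene 506.18459366906984 -0.056331621528818446 [[-0.788, -0.616, 0.01, 0.36], [-0.324, 0.402, -0.856, 0.244], [0.523, -0.678, -0.516, 1.371], [0.0, 0.0, 0.0, 1.0]]
top 496.21178761210996 -0.038383505224811765 [[-0.062, -0.998, -0.002, -0.039], [-0.978, 0.061, -0.201, 0.51], [0.201, -0.01, -0.98, 1.463], [0.0, 0.0, 0.0, 1.0]]
wrist 308.26724083312894 -0.055672682940558244 [[0.393, -0.919, -0.002, -0.548], [-0.878, -0.376, 0.296, -0.039], [-0.273, -0.115, -0.955, 0.38], [0.0, 0.0, 0.0, 1.0]]
```

View pics/top0.png

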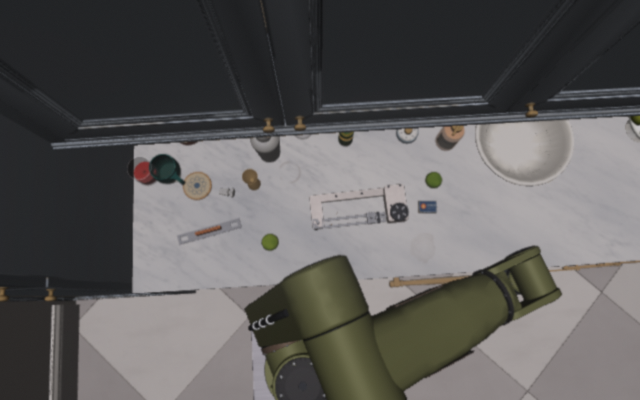

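View pics/scene0.png

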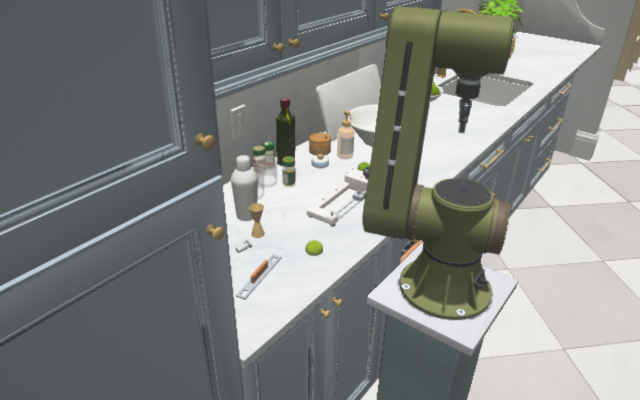

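View pics/wrist0.png

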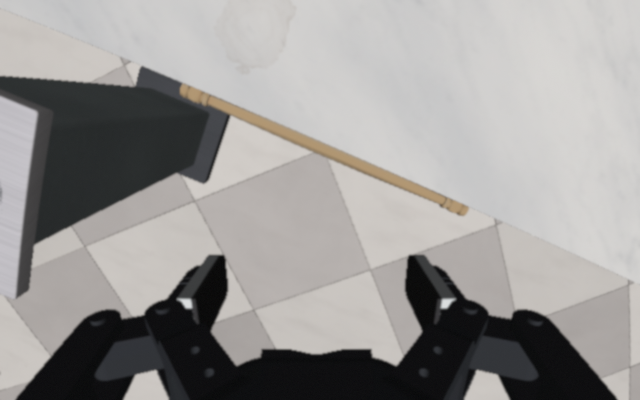

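Top view: blade around px (210,231) with its rib at (207,230); frame spans (310–408, 185–230); wheel at (399,212); a lime at (270,242); jigger at (250,178). Now I'll measure from this view.

```bash
python3 - <<'E'
from h import *
d=cam('top');im=d['pixels'];hsv=cv2.cvtColor(im,cv2.COLOR_RGB2HSV)
big=cv2.resize(im[130:270,160:450],None,fx=2.75,fy=2.75,interpolation=cv2.INTER_CUBIC)
cv2.imwrite('pics/topz.png',cv2.cvtColor(big,cv2.COLOR_RGB2BGR))
m=cv2.inRange(hsv,(0,110,60),(14,255,255));m[:215]=0;m[245:]=0;m[:,:190]=0;m[:,228:]=0
v,u=np.nonzero(m);uv=np.c_[u,v].astype(float);P=onplane(d,uv,0.03)
c=P.mean(0);w,V=np.linalg.eigh(np.cov(P[:,:2].T));print('rib',len(u),c,V[:,1],np.ptp(P@np.r_[V[:,1],0]),np.arctan2(V[1,1],V[0,1]))
# wheel
g=cv2.cvtColor(im,cv2.COLOR_RGB2GRAY);mm=np.zeros_like(g);mm[195:228,384:412]=(g[195:228,384:412]<90)*255
v,u=np.nonzero(mm);P=onplane(d,np.c_[u,v],0.092);print('wheel',len(u),np.median(P,0),P.min(0),P.max(0))
print('frame corners',onplane(d,[[310,196],[403,184],[316,230],[410,222]],0.03))
print('blade ends',onplane(d,[[179,239],[241,225]],0.005))
print('things',onplane(d,[[270,242],[250,178],[228,193],[197,185],[433,180],[427,207]],0.02))
print(deproj(d,[[207,230],[399,205],[350,218]]))
E
```

```text
rib 58 [0.42533715 0.27787277 0.03      ] [-0.20842943  0.97803741] 0.07232916888044483 1.7807651722533802
wheel 283 [ 0.43581948 -0.29778378  0.092     ] [ 0.40740983 -0.32650703  0.092     ] [ 0.48927553 -0.26039271  0.092     ]
frame corners [[ 0.5127308  -0.04181046  0.03      ]
 [ 0.5327946  -0.33310217  0.03      ]
 [ 0.40574754 -0.05394744  0.03      ]
 [ 0.41237493 -0.34315458  0.03      ]]
blade ends [[0.40712771 0.37244871 0.005     ]
 [0.43919661 0.17833897 0.005     ]]
things [[ 0.37886964  0.08888326  0.02      ]
 [ 0.58422235  0.14324707  0.02      ]
 [ 0.54031633  0.21365374  0.02      ]
 [ 0.57210316  0.31053511  0.02      ]
 [ 0.54198823 -0.43051226  0.02      ]
 [ 0.45732887 -0.40253199  0.02      ]]
[[ 0.42650413  0.279541    0.02840874]
 [ 0.45814569 -0.30542536  0.08200139]
 [ 0.4393262  -0.16171299  0.01037939]]
```

View pics/topz.png

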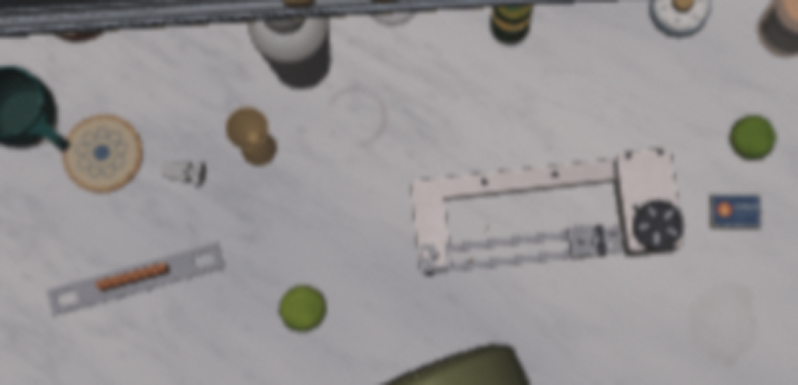

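```bash
cat >> h.py <<'E'
def goal(pos,yaw,show=True):
    """tool pointing down with tool y at yaw (deg) or yaw+180 whichever nearer; print shift/turn in tool axes"""
    s=monitor.state();Rc=R.from_rotvec(s['ee_rot']);p=np.array(s['position'])
    best=None
    for k in(0,180):
        a=np.radians(yaw+k);y=np.array([np.cos(a),np.sin(a),0]);z=np.array([0,0,-1.]);x=np.cross(y,z)
        Rt=R.from_matrix(np.c_[x,y,z]);w=(Rc.inv()*Rt).as_rotvec(degrees=True)
        if best is None or np.linalg.norm(w)<np.linalg.norm(best): best=w
    t=Rc.inv().apply(np.array(pos)-p)
    Y=Rc.as_matrix()[:,1]
    print('t',round(s['t'],2),'pos',p.round(4),'yaw',np.degrees(np.arctan2(Y[1],Y[0])).round(2),'shift',t.round(4),'turn',best.round(2),'w',round(s['width'],3),'F',np.round(s['ft_force'],1),'T',np.round(s['ft_torque'],2))
E
python3 -c "
from h import *
goal([.42,-.2,.26],-35);goal([.36,.277,.25],12)"
```

```text
t 0.2 pos [ 0.2166 -0.5054  0.2559] yaw -66.81 shift [ 0.3073 -0.2007 -0.0039] turn [-4.000e-02 -1.000e-02 -3.181e+01] w 1.004 F [0.5 0.9 0.5] T [0.06 0.02 0.01]
t 0.2 pos [ 0.2166 -0.5054  0.2559] yaw -66.81 shift [ 0.44   -0.6627  0.0064] turn [-3.000e-02 -3.000e-02 -7.881e+01] w 1.004 F [0.5 0.9 0.5] T [0.06 0.02 0.01]
```

Call:
apply_moves([
  [[0.06,-0.04,0],[0,0,-8],1],
  [[0.12,-0.08,0],[0,0,-16],1],
  [[0.18,-0.12,0],[0,0,-24],1],
  [[0.24,-0.16,0],[0,0,-32],1],
  [[0.3,-0.2,0],[0,0,-32],1],
])

```text
t: 0.82
position: [0.388, -0.2419, 0.2562]
ee_rot: [-2.783, -1.458, -0.0]
ft_force: [1.4, 0.6, 0.5]
width: 0.999
```

```bash
python3 -c "
from h import *
d=cam('wrist','w1');E=np.array(d['extrinsics']);print(-E[:3,:3].T@E[:3,3])
goal([.36,.277,.25],12);goal([.42,-.2,.26],-5)"
```

```text
[ 0.43066974 -0.17903508  0.37388512]
t 0.88 pos [ 0.3908 -0.2369  0.2562] yaw -34.56 shift [ 0.4058 -0.3169  0.0072] turn [ 3.000e-02 -1.200e-01 -4.656e+01] w 1.002 F [ 2.5  3.1 -0.4] T [ 0.11 -0.08  0.02]
t 0.88 pos [ 0.3908 -0.2369  0.2562] yaw -34.56 shift [ 0.047   0.0031 -0.0037] turn [ 1.000e-02 -1.300e-01 -2.956e+01] w 1.002 F [ 2.5  3.1 -0.4] T [ 0.11 -0.08  0.02]
```

View pics/w1.png

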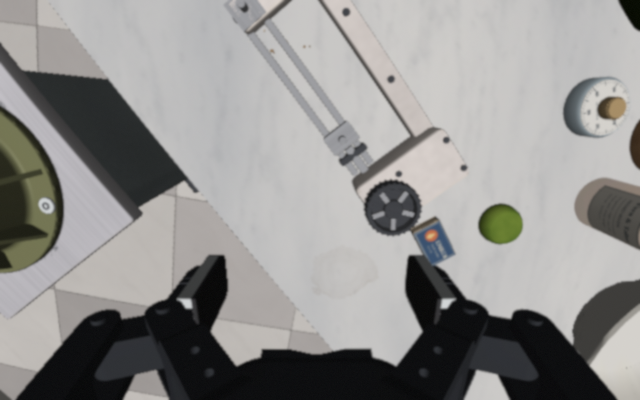

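Wrist view: wheel hub at (391,207), tension pin block near (341,138), fixed pin near (244,6), matchbox at (434,240), lime at (501,223). Next I'll zoom in on the pins.

```bash
python3 - <<'E'
from h import *
im=cv2.imread('pics/w1.png')
a=cv2.resize(im[0:40,215:295],None,fx=9,fy=9,interpolation=cv2.INTER_CUBIC)[:, :390]
b=cv2.resize(im[115:155,320:363],None,fx=9,fy=9,interpolation=cv2.INTER_CUBIC)
cv2.imwrite('pics/z1.png',np.hstack([a,b]))
E
```

```text
(no output)
```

View pics/z1.png

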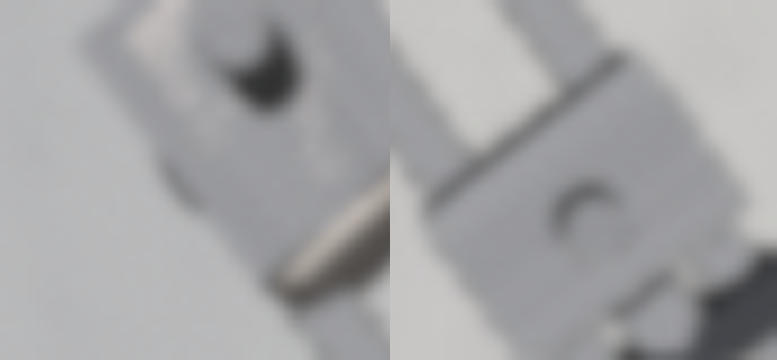

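Call:
apply_moves([
  [[0.06,-0.04,0],[0,0,-8],1],
  [[0.11,-0.07,0],[0,0,-16],1],
  [[0.15,-0.1,0],[0,0,-24],1],
  [[0.16,-0.1,0],[0,0,-29],1],
  [[0.16,-0.1,0],[0,0,-29],1],
])

```text
t: 1.5
position: [0.3993, -0.0479, 0.2566]
ee_rot: [-2.325, -2.112, -0.003]
ft_force: [-0.4, -0.5, 0.0]
width: 0.996
```

```bash
python3 -c "
from h import *
d=cam('wrist','w2');np.savez('w2.npz',**{k:d[k] for k in d})
goal([.36,.277,.25],12)
im=cv2.imread('pics/w2.png');print(deproj(d,[[320,200]]))"
```

```text
t 1.55 pos [ 0.3992 -0.0485  0.2565] yaw -5.64 shift [ 0.3201 -0.071   0.0071] turn [  0.05  -0.11 -17.64] w 0.999 F [ 0.2 -0.4  0.5] T [-0.   -0.02  0.01]
[[ 4.00192250e-01 -8.62116232e-02  3.24062236e-04]]
```

View pics/w2.png

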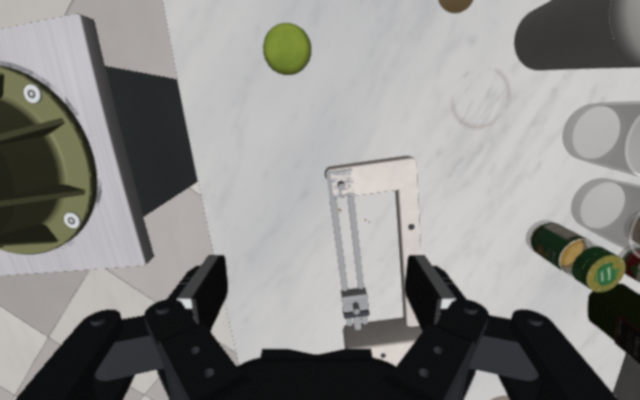

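Fixed pin is near (341,184) and the tension pin near (355,307). Zooming in.

```bash
python3 - <<'E'
from h import *
im=cv2.imread('pics/w2.png')
a=cv2.resize(im[165:205,322:362],None,fx=10,fy=10,interpolation=cv2.INTER_CUBIC)
b=cv2.resize(im[285:325,335:375],None,fx=10,fy=10,interpolation=cv2.INTER_CUBIC)
cv2.imwrite('pics/z2.png',np.hstack([a,b]))
E
```

```text
(no output)
```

View pics/z2.png

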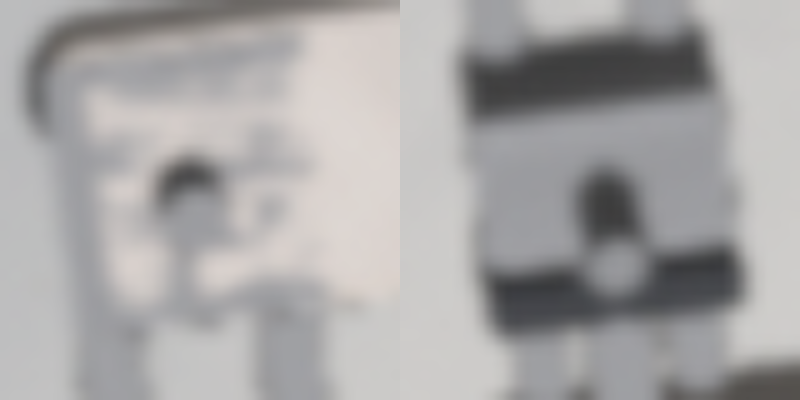

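```bash
python3 - <<'E'
from h import *
d=dict(np.load('w2.npz'))
ft=onplane(d,[340.7,186],.046)[0];ff=onplane(d,[340.5,183],.03)[0]
tt=onplane(d,[356,311],.046)[0];tf=onplane(d,[355,305],.03)[0]
print(ft,ff,tt,tf,np.linalg.norm(ft-tt),np.linalg.norm(ff-tf),np.degrees(np.arctan2(*(ft-tt)[1::-1])),np.degrees(np.arctan2(*(ff-tf)[1::-1])))
# wheel from w1-view is without depth; use cur position to wheel prediction
for F,T in((ft,tt),(ff,tf)):
    u=(F-T)[:2]/np.linalg.norm((F-T)[:2]);print('wheel pred',F[:2]-u*.243,'mid',(F+T)[:2]/2)
E
```

```text
[ 0.42504569 -0.05844424  0.046     ] [ 0.42600123 -0.05908153  0.03      ] [ 0.43270212 -0.22272961  0.046     ] [ 0.43319232 -0.2253878   0.03      ] 0.16446368539763553 0.16646166490901204 92.66830782960436 92.47592745814026
wheel pred [ 0.4363583  -0.30118077] mid [ 0.42887391 -0.14058692]
wheel pred [ 0.43649874 -0.30185468] mid [ 0.42959677 -0.14223466]
```

Call:
apply_moves([
  [[0.06,-0.013,0],[0,0,-4],1],
  [[0.12,-0.026,0],[0,0,-8],1],
  [[0.18,-0.04,0],[0,0,-12],1],
  [[0.24,-0.053,0],[0,0,-16],1],
  [[0.26,-0.071,0],[0,0,-17.6],1],
])

```text
t: 2.17
position: [0.3539, 0.2186, 0.2567]
ee_rot: [-1.977, -2.44, -0.002]
ft_force: [0.9, -0.3, 0.3]
width: 1.002
```

```bash
python3 -c "
from h import *
d=cam('wrist','w3');np.savez('w3.npz',**{k:d[k] for k in d})
goal([.42,.277,.2],12)"
```

```text
t 2.23 pos [0.3526 0.2193 0.2567] yaw 12.02 shift [0.0422 0.0779 0.0568] turn [-0.   -0.12  0.02] w 0.996 F [ 0.4 -0.3  0.8] T [-0.03 -0.02 -0.01]
```

View pics/w3.png

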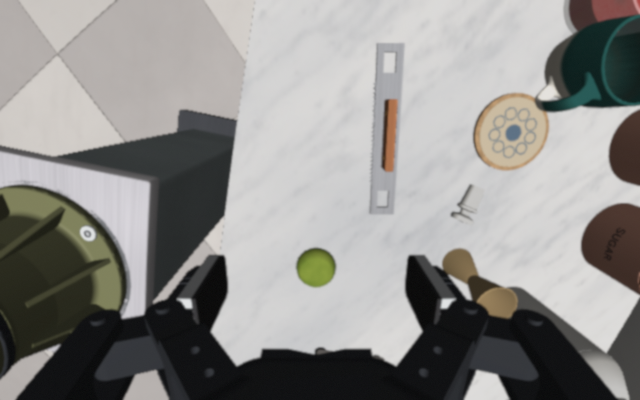

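Blade is at px (387,130): slots at (390,62) and (382,198), rib at (391,135). Measuring.

```bash
python3 - <<'E'
from h import *
d=dict(np.load('w3.npz'));im=d['pixels'];hsv=cv2.cvtColor(im,cv2.COLOR_RGB2HSV)
m=cv2.inRange(hsv,(0,90,40),(20,255,255));m[:,:370]=0;m[:,410:]=0;m[:80]=0;m[190:]=0
(c,s,a)=cv2.minAreaRect(cv2.findNonZero(m));print(c,s,a)
P=onplane(d,cv2.boxPoints((c,s,a)),.03);print(P.round(4),P.mean(0))
g=cv2.cvtColor(im,cv2.COLOR_RGB2GRAY)
crop=im[35:220,350:420];print(g[55:70:3,370:408:2]);
# slots: bright inside blade
for (y0,y1) in((52,74),(188,210)):
    mm=np.zeros_like(g);mm[y0:y1,374:400]=255*(g[y0:y1,374:400]>190)
    n,l,stt,ce=cv2.connectedComponentsWithStats(mm)
    print(stt.tolist(),ce.round(1).tolist(),onplane(d,ce,.004).round(4).tolist())
E
```

```text
(389.4336242675781, 134.92715454101562) (10.988121032714844, 70.38902282714844) 2.6630008220672607
[[0.4261 0.241  0.03  ]
 [0.4093 0.3158 0.03  ]
 [0.421  0.3178 0.03  ]
 [0.4385 0.243  0.03  ]] [0.42374692 0.27939404 0.03      ]
[[216 216 211 169 162 167 171 198 215 215 214 214 202 154 165 167 172 202
  214]
 [215 215 210 163 162 167 172 201 216 215 214 214 199 152 166 167 175 204
  214]
 [216 217 209 163 164 167 173 204 215 215 214 214 197 155 167 167 176 204
  212]
 [216 216 209 156 164 167 173 204 215 215 214 213 197 156 167 167 179 205
  211]
 [215 217 209 158 167 167 174 207 215 214 214 213 185 152 167 167 178 204
  209]]
[[0, 0, 640, 400, 255754], [374, 52, 2, 22, 29], [383, 53, 12, 20, 217]] [[319.4, 199.6], [374.2, 60.7], [388.7, 62.4]] [[0.3654, 0.1839, 0.004], [0.3913, 0.3552, 0.004], [0.4077, 0.3569, 0.004]]
[[0, 0, 640, 400, 255786], [394, 188, 6, 22, 101], [378, 191, 9, 14, 113]] [[319.4, 199.5], [397.2, 199.2], [381.6, 197.5]] [[0.3654, 0.184, 0.004], [0.4612, 0.2047, 0.004], [0.4413, 0.2028, 0.004]]
```

```bash
python3 -c "
from h import *
goal([.424,.2796,.10],12.3)"
```

```text
t 2.23 pos [0.3526 0.2193 0.2567] yaw 12.02 shift [0.0437 0.0824 0.1568] turn [ 0.   -0.12 -0.28] w 0.996 F [ 0.4 -0.3  0.8] T [-0.03 -0.02 -0.01]
```

Call:
apply_moves([
  [[0.012,0.022,0.04],[0,0,0],0.4],
  [[0.024,0.045,0.08],[0,0,0],0.4],
  [[0.035,0.066,0.12],[0,0,-0.3],0.4],
  [[0.0437,0.0824,0.1568],[0,-0.1,-0.3],0.4],
  [[0.0437,0.0824,0.1568],[0,-0.1,-0.3],0.4],
])

```text
t: 2.85
position: [0.4239, 0.2782, 0.0974]
ee_rot: [-1.973, -2.442, 0.008]
ft_force: [-0.4, 0.0, -0.0]
width: 0.397
```

```bash
python3 -c "
from h import *
goal([.424,.2796,.036],12.3)
d=cam('wrist','w4')"
```

```text
t 2.85 pos [0.4239 0.2782 0.0974] yaw 12.14 shift [0.0014 0.0007 0.0614] turn [-0.3   0.07 -0.16] w 0.397 F [-0.4  0.  -0. ] T [-0.01  0.03 -0.03]
```

View pics/w4.png

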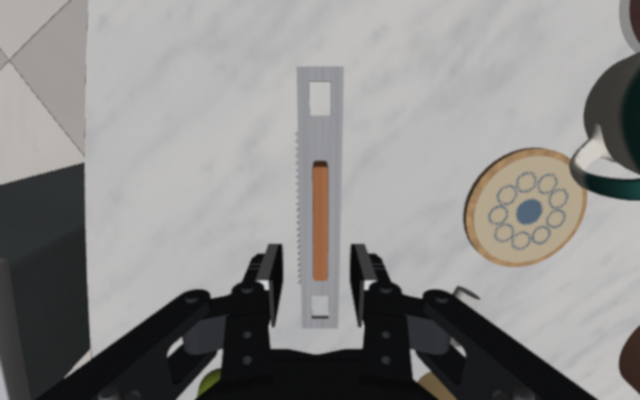

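The rib, at px (320,160–280), sits centred between the fingers. Checking its position along the blade, then descending.

```bash
python3 -c "
from h import *
d=cam('wrist')
P=onplane(d,[[320.5,166],[320.5,280]],.03);print(P,P.mean(0))
P=onplane(d,[[320,98.5],[320,306]],.004);print(P,P.mean(0),P[0]-P[1])
"
```

```text
[[0.41784016 0.31885177 0.03      ]
 [0.43498553 0.24087519 0.03      ]] [0.42641285 0.27986348 0.03      ]
[[0.40918298 0.3581281  0.004     ]
 [0.4435499  0.20140435 0.004     ]] [0.42636644 0.27976623 0.004     ] [-0.03436692  0.15672376  0.        ]
```

Call:
apply_moves([
  [[0.001,0.0005,0.02],[-0.3,0,-0.1],0.4],
  [[0.001,0.0005,0.04],[-0.3,0,-0.1],0.4],
  [[0.001,0.0005,0.054],[-0.3,0,-0.1],0.4],
  [[0.001,0.0005,0.061],[-0.3,0,-0.1],0.4],
  [[0.001,0.0005,0.061],[-0.3,0,-0.1],0.3],
])

```text
t: 3.58
position: [0.4248, 0.2798, 0.04]
ee_rot: [1.969, 2.444, 0.007]
ft_force: [-0.9, 0.8, 0.8]
width: 0.3
```

Call:
apply_moves([
  [[0,0.001,0.004],[0,0,0],0.2],
  [[0,0.001,0.004],[0,0,0],0.1],
  [[0,0.001,0.004],[0,0,0],0.0],
  [[0,0.001,0.004],[0,0,0],0.0],
  [[0,0.001,0.004],[0,0,0],0.0],
])

```text
t: 4.2
position: [0.426, 0.2801, 0.0362]
ee_rot: [1.969, 2.444, 0.008]
ft_force: [0.7, -0.6, 3.6]
width: 0.097
```

```bash
python3 -c "
from h import *
goal([.424,.2796,.14],12.3)"
```

```text
t 4.2 pos [0.426  0.2801 0.0362] yaw 12.28 shift [-0.     -0.0014 -0.1038] turn [ 0.34 -0.03 -0.02] w 0.097 F [ 0.7 -0.6  3.6] T [-0.07 -0.13  0.07]
```

Call:
apply_moves([
  [[0,0,-0.02],[0,0,0],0],
  [[0,0,-0.05],[0.3,0,0],0],
  [[0,0,-0.08],[0.3,0,0],0],
  [[0,0,-0.11],[0.3,0,0],0],
  [[0,0,-0.11],[0.3,0,0],0],
])

```text
t: 4.82
position: [0.4258, 0.2802, 0.1476]
ee_rot: [1.97, 2.446, 0.006]
ft_force: [-0.4, 0.6, -3.0]
width: 0.097
```

```bash
python3 -c "
from h import *
d=cam('wrist','w5');np.savez('w5.npz',**{k:d[k] for k in d})
goal([.429,-.1415,.14],2.6)"
```

```text
t 4.88 pos [0.4253 0.2799 0.1461] yaw 12.28 shift [-0.4126 -0.086   0.0057] turn [ 0.06 -0.05  9.68] w 0.105 F [-1.3  0.6 -3.9] T [-0.05  0.01 -0.  ]
```

View pics/w5.png

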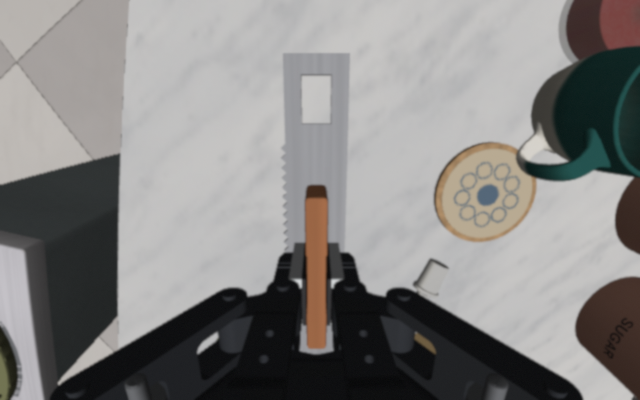

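```bash
python3 - <<'E'
from h import *
d=dict(np.load('w5.npz'));s=monitor.state();g=cv2.cvtColor(d['pixels'],cv2.COLOR_RGB2GRAY)
m=np.zeros_like(g);m[60:135,290:345]=255*(g[60:135,290:345]>190)
n,l,stt,ce=cv2.connectedComponentsWithStats(m);print(stt.tolist(),ce.tolist())
k=1+np.argmax(stt[1:,4]);x0,y0,w,h,_=stt[k]
Rc=R.from_rotvec(s['ee_rot']);pz=s['position'][2]-.0362+.005
for q in(ce[k],[x0,y0],[x0+w,y0+h]):
    P=onplane(d,q,pz)[0];print(Rc.inv().apply(P-s['position']).round(4))
m=cv2.inRange(cv2.cvtColor(d['pixels'],cv2.COLOR_RGB2HSV),(0,90,40),(20,255,255))
ys=[200,230];print([ (np.nonzero(m[y,290:350])[0].mean()+290) for y in ys])
# blade side edges / end
for y in(58,90,130):print(y,np.nonzero(np.abs(np.diff(g[y,270:365].astype(int)))>8)[0]+270)
E
```

```text
[[0, 0, 640, 400, 254905], [303, 77, 26, 45, 1095]] [[319.51869912320274, 199.9370589042977], [315.14703196347034, 97.75707762557077]]
[0.0803 0.0001 0.0313]
[ 0.0894 -0.0055  0.0313]
[0.0692 0.0066 0.0313]
[np.float64(316.0), np.float64(316.0)]
58 [281 282 283 348 349 350]
90 [282 283 300 301 302 329 330 348]
130 [283 284 285 347 348]
```

Call:
apply_moves([
  [[-0.05,-0.01,0],[0,0,2],0],
  [[-0.1,-0.02,0],[0,0,4],0],
  [[-0.15,-0.03,0],[0,0,6],0],
  [[-0.2,-0.042,0],[0,0,8],0],
  [[-0.25,-0.052,0],[0,0,9.7],0],
])

```text
t: 5.5
position: [0.4266, 0.023, 0.1443]
ee_rot: [-2.171, -2.269, 0.001]
ft_force: [1.6, 0.4, -1.9]
width: 0.104
```

```bash
python3 -c "
from h import *
goal([.429,-.1415,.12],2.6)"
```

```text
t 5.5 pos [0.4266 0.023  0.1443] yaw 2.53 shift [-0.1645 -0.0048  0.0241] turn [-0.09 -0.06 -0.07] w 0.104 F [ 1.6  0.4 -1.9] T [ 0.04 -0.04  0.04]
```

Call:
apply_moves([
  [[-0.05,0,0],[0,0,0],0],
  [[-0.1,-0.004,0],[0,0,0],0],
  [[-0.14,-0.0048,0.01],[-0.1,0,0],0],
  [[-0.1645,-0.0048,0.024],[-0.1,0,-0.1],0],
  [[-0.1645,-0.0048,0.024],[-0.1,0,-0.1],0],
])

```text
t: 6.12
position: [0.4278, -0.1422, 0.1178]
ee_rot: [-2.169, -2.266, 0.001]
ft_force: [0.5, 0.0, -2.2]
width: 0.1
```

```bash
python3 -c "
from h import *
d=cam('wrist','w6');np.savez('w6.npz',**{k:d[k] for k in d})
d=cam('scene','s6')
goal([.429,-.1415,.085],2.6)
im=cv2.imread('pics/w6.png');s=cv2.imread('pics/s6.png')
a=cv2.resize(im[40:200,240:400],None,fx=3,fy=3,interpolation=cv2.INTER_CUBIC)[:, :480]
cv2.imwrite('pics/z6.png',a)"
```

```text
t 6.22 pos [ 0.4285 -0.141   0.1192] yaw 2.61 shift [-0.0006  0.0005  0.0342] turn [-0.1  -0.12  0.01] w 0.097 F [-0.1 -0.  -2.8] T [ 0.07  0.06 -0.  ]
```

View pics/w6.png

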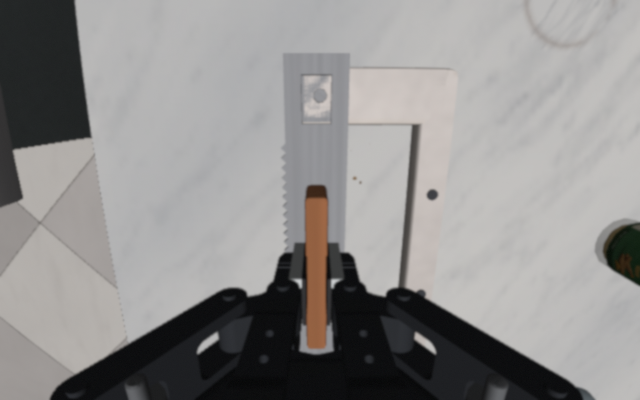

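View pics/z6.png

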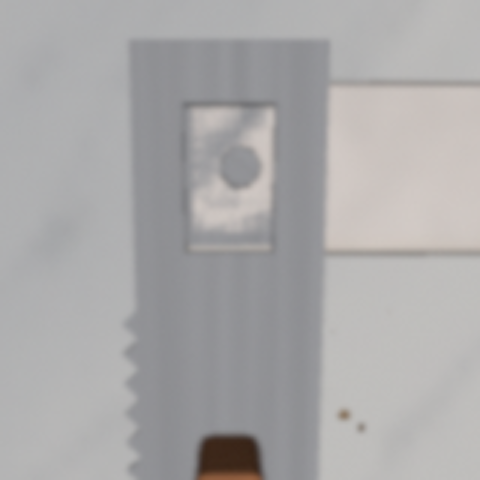

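The fixed pin shows inside the slot at px (320,95.7), slightly right of the slot's centre. Computing its offset.

```bash
python3 - <<'E'
from h import *
d=dict(np.load('w6.npz'));s=monitor.state();Rc=R.from_rotvec(s['ee_rot'])
P=onplane(d,[319.7,95.4],.046)[0];print(P,Rc.inv().apply(P-s['position']))
# frame edges: back rail inner edge & end edge directions at z=.03
Q=onplane(d,[[352,67],[450,69],[352,124],[410,124.5]],.03);print(Q,np.degrees(np.arctan2(Q[1,1]-Q[0,1],Q[1,0]-Q[0,0])),np.degrees(np.arctan2(Q[3,1]-Q[2,1],Q[3,0]-Q[2,0])))
E
```

```text
[ 0.42571014 -0.0597612   0.046     ] [0.08114986 0.0010423  0.07337458]
[[ 0.44509546 -0.04133886  0.03      ]
 [ 0.50683952 -0.03906089  0.03      ]
 [ 0.44763072 -0.07605925  0.03      ]
 [ 0.48558902 -0.07450482  0.03      ]] 2.1129037966639705 2.345002002025296
```

Call:
apply_moves([
  [[-0.0006,0.0009,0.012],[-0.1,-0.1,0],0],
  [[-0.0006,0.0009,0.024],[-0.1,-0.1,0],0],
  [[-0.0006,0.0009,0.034],[-0.1,-0.1,0],0],
  [[-0.0006,0.0009,0.034],[-0.1,-0.1,0],0],
])

```text
t: 6.72
position: [0.429, -0.1412, 0.0843]
ee_rot: [-2.169, -2.27, 0.0]
ft_force: [0.0, -0.8, -2.3]
width: 0.102
```

```bash
python3 -c "
from h import *
d=cam('wrist','w7');np.savez('w7.npz',**{k:d[k] for k in d})
goal([.4293,-.1416,.0665],2.5)
im=cv2.imread('pics/w7.png')
a=cv2.resize(im[40:200,240:400],None,fx=3,fy=3,interpolation=cv2.INTER_CUBIC)[:, :480]
d=cam('scene','s7');im=cv2.imread('pics/s7.png');b=cv2.resize(im[160:240,300:380],None,fx=6,fy=6,interpolation=cv2.INTER_CUBIC)[:,:320]
cv2.imwrite('pics/z7.png',np.hstack([a,b]))"
```

```text
t 6.78 pos [ 0.4293 -0.1414  0.0849] yaw 2.62 shift [-0.0002  0.      0.0184] turn [-0.03 -0.04  0.12] w 0.092 F [-0.6 -0.1 -2.2] T [0.   0.   0.02]
```

View pics/z7.png

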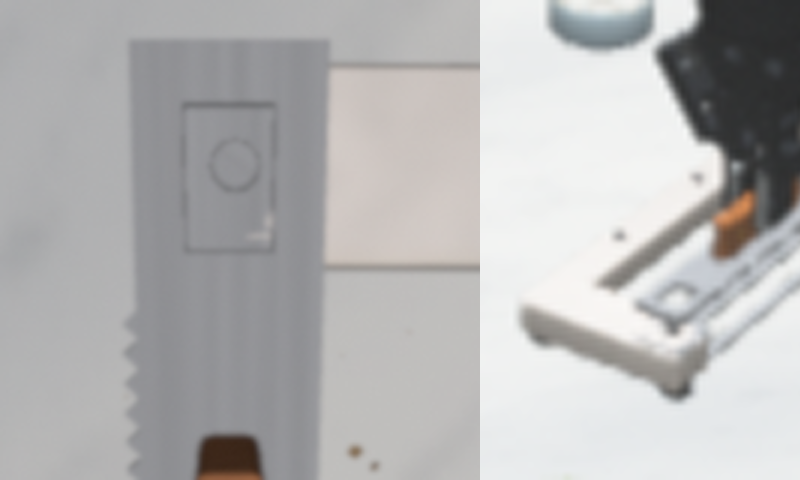

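The fixed pin sits centred in the slot, +0.8 mm sideways and +2 mm along, as expected. Lowering.

Call:
apply_moves([
  [[0,0.0004,0.007],[0,0,0.1],0],
  [[0,0.0004,0.013],[0,0,0.1],0],
  [[0,0.0004,0.017],[0,0,0.1],0],
  [[0,0.0004,0.0185],[0,0,0.1],0],
])

```text
t: 7.32
position: [0.4297, -0.1414, 0.0664]
ee_rot: [-2.172, -2.269, -0.0]
ft_force: [-0.1, 1.3, -2.0]
width: 0.102
```

```bash
python3 -c "
from h import *
goal([.4293,-.1416,.0665],2.5)
d=cam('wrist','w8')
im=cv2.imread('pics/w8.png')
a=cv2.resize(im[40:200,240:400],None,fx=3,fy=3,interpolation=cv2.INTER_CUBIC)[:, :480]
d=cam('scene','s8');im=cv2.imread('pics/s8.png');b=cv2.resize(im[160:240,300:380],None,fx=6,fy=6,interpolation=cv2.INTER_CUBIC)[:,:320]
cv2.imwrite('pics/z8.png',np.hstack([a,b]))"
```

```text
t 7.33 pos [ 0.4297 -0.1414  0.0664] yaw 2.51 shift [-0.0001 -0.0004 -0.0001] turn [-0.02 -0.03  0.01] w 0.102 F [-0.1  1.3 -2. ] T [-0.01  0.    0.  ]
```

View pics/z8.png

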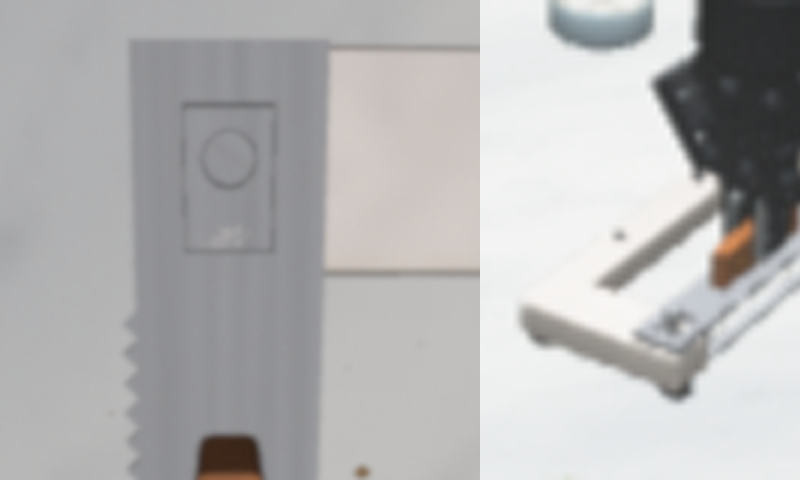

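The pin now stands in the slot. The blade's weight is still on the gripper, so I'll ease down and then open.

Call:
apply_moves([
  [[0,0,0.001],[0,0,0],0],
  [[0,0,0.001],[0,0,0],0],
  [[0,0,0.0015],[0,0,0],0],
])

```text
t: 7.8
position: [0.43, -0.1415, 0.0661]
ee_rot: [2.172, 2.27, 0.001]
ft_force: [-9.3, 3.9, 21.3]
width: 0.099
```

Call:
apply_moves([
  [[0,0,0],[0,0,0],0.12],
  [[0,0,0],[0,0,0],0.2],
  [[0,0,0],[0,0,0],0.3],
  [[0,0,-0.02],[0,0,0],0.35],
  [[0,0,-0.04],[0,0,0],0.35],
])

```text
t: 8.43
position: [0.4299, -0.1415, 0.1065]
ee_rot: [-2.172, -2.269, -0.0]
ft_force: [-0.4, -0.6, 0.2]
width: 0.352
```

Call:
apply_moves([
  [[0,0,-0.04],[0,0,0],0.4],
  [[0,0,-0.09],[0,0,0],0.6],
  [[-0.05,0,-0.13],[0,0,0],1],
  [[-0.1,0,-0.14],[0,0,0],1],
  [[-0.1,0,-0.14],[0,0,0],1],
])

```text
t: 9.05
position: [0.4342, -0.244, 0.247]
ee_rot: [2.175, 2.266, 0.0]
ft_force: [-0.5, 0.6, 0.2]
width: 0.997
```

```bash
python3 -c "
from h import *
goal([.436,-.302,.15],60)
d=cam('wrist','w9');np.savez('w9.npz',**{k:d[k] for k in d})
d=cam('scene','s9');im=cv2.imread('pics/s9.png');b=cv2.resize(im[150:250,290:400],None,fx=6,fy=6,interpolation=cv2.INTER_CUBIC)
cv2.imwrite('pics/z9.png',b)"
```

```text
t 9.05 pos [ 0.4342 -0.244   0.247 ] yaw 2.34 shift [-0.058  -0.0007  0.0971] turn [ 3.000e-02  6.000e-02 -5.766e+01] w 0.997 F [-0.5  0.6  0.2] T [ 0.03 -0.02  0.02]
```

View pics/w9.png

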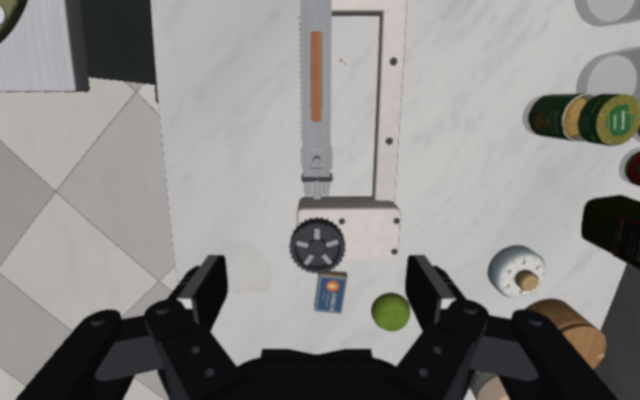

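View pics/z9.png

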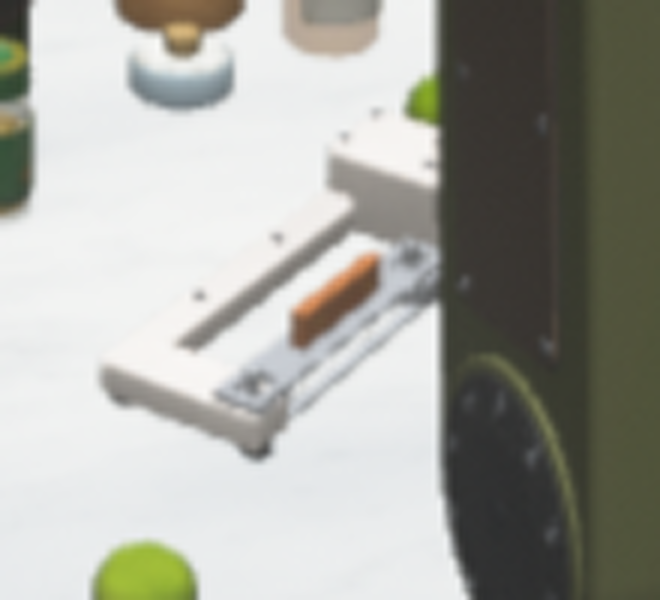

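The blade lies over both pins: tension pin visible in its slot at (317,159), wheel at (317,245), and the scene view shows it flat. Next I'll measure the wheel centre and the blade heights.

```bash
python3 - <<'E'
from h import *
d=dict(np.load('w9.npz'));C=cloud(d)
m=(C[...,2]>.084)&(C[...,2]<.1)&(C[...,1]<-.24);m[:,:270]=0;m[:,370:]=0;m[285:]=0
v,u=np.nonzero(m);(c,r)=cv2.minEnclosingCircle(np.c_[u,v].astype(np.float32));print('depth mask',len(u),c,r,C[m][:,2].mean())
print(onplane(d,c,.092), C[m].mean(0))
g=cv2.cvtColor(d['pixels'],cv2.COLOR_RGB2GRAY);k=np.zeros_like(g);k[205:285,280:360]=255*(g[205:285,280:360]<80)
k=cv2.morphologyEx(k,cv2.MORPH_OPEN,np.ones((3,3)))
cs=max(cv2.findContours(k,cv2.RETR_EXTERNAL,cv2.CHAIN_APPROX_NONE)[0],key=cv2.contourArea);c2,r2=cv2.minEnclosingCircle(cs);print(c2,r2,onplane(d,c2,.088))
print('blade z',deproj(d,[[308,20],[308,60],[308,100],[306,150],[325,150],[316,10]])[:,2])
a=cv2.resize(cv2.cvtColor(d['pixels'],cv2.COLOR_RGB2BGR)[130:280,280:360],None,fx=4,fy=4,interpolation=cv2.INTER_CUBIC);cv2.imwrite('pics/z9b.png',a)
print(onplane(d,[[317,159.5]],.046))
E
```

```text
depth mask 1923 (317.5, 247.5) 28.15147590637207 0.08866694572118644
[[ 0.43761562 -0.29974472  0.092     ]] [ 0.43737163 -0.30118864  0.08866695]
(317.00177001953125, 246.87899780273438) 28.74491310119629 [[ 0.43719757 -0.30102896  0.088     ]]
blade z [0.03432482 0.03505735 0.03561926 0.03469064 0.03474502 0.03540025]
[[ 0.43405099 -0.22154181  0.046     ]]
```

View pics/z9b.png

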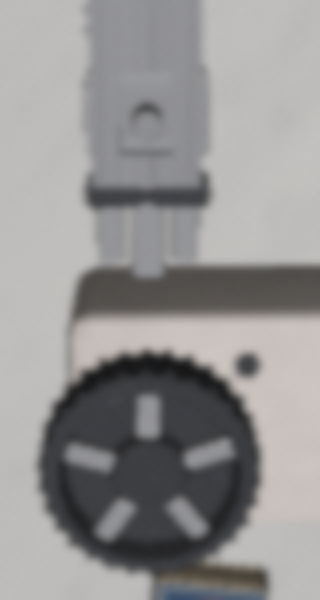

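```bash
python3 - <<'E'
from h import *
d=dict(np.load('w9.npz'));C=cloud(d)
for (x0,x1) in((170,228),(405,465)):
    s=C[250:330,x0:x1];m=s[...,2]>.12;print(m.sum(),s[m][:,2].min(), np.percentile(s[m][:,2],[1,5,50]))
goal([.4368,-.3008,.15],85)
E
```

```text
3330 0.23418352622815802 [0.2367002  0.24025741 0.26249934]
3407 0.23460664868115064 [0.2366187  0.24055609 0.26297825]
t 9.15 pos [ 0.4341 -0.2414  0.2459] yaw 2.46 shift [-0.0596  0.0003  0.0959] turn [ 1.000e-02 -9.000e-02 -8.254e+01] w 0.999 F [ 1.   0.7 -0.3] T [ 0.03 -0.05 -0.06]
```

Call:
apply_moves([
  [[-0.02,0,0.02],[0,0,-10],1],
  [[-0.04,0,0.04],[0,0,-20],1],
  [[-0.06,0,0.06],[0,0,-30],1],
  [[-0.06,0,0.08],[0,0,-40],1],
  [[-0.06,0,0.095],[0,0,-50],1],
])

```text
t: 9.78
position: [0.4364, -0.3, 0.1494]
ee_rot: [-1.0, -2.975, -0.002]
ft_force: [-0.2, 0.5, 0.4]
width: 1.002
```

```bash
python3 -c "
from h import *
goal([.4368,-.3008,.15],85)"
```

```text
t 9.78 pos [ 0.4364 -0.3     0.1494] yaw 52.85 shift [-0.0008 -0.0004 -0.0006] turn [  0.08  -0.17 -32.15] w 1.002 F [-0.2  0.5  0.4] T [-0.    0.02  0.01]
```

Call:
apply_moves([
  [[-0.0008,-0.0004,0],[0,0,-10],1],
  [[-0.0008,-0.0004,0],[0,0,-20],1],
  [[-0.0008,-0.0004,0],[0,0,-30],1],
  [[-0.0008,-0.0004,0],[0,0,-32],1],
])

```text
t: 10.28
position: [0.437, -0.2997, 0.1491]
ee_rot: [-0.138, -3.136, -0.004]
ft_force: [0.4, 1.4, 0.3]
width: 0.997
```

```bash
python3 -c "
from h import *
d=cam('wrist','w10')
goal([.4368,-.3008,.082],85);print(monitor.state()['joints'])"
```

```text
t 10.32 pos [ 0.437  -0.2999  0.1492] yaw 84.92 shift [-0.0001 -0.001   0.0672] turn [ 0.14 -0.16 -0.08] w 1.001 F [0.1 0.7 0.1] T [ 0.03 -0.    0.02]
[-6.70857923e-01  3.72434587e-01  1.68999631e+00  5.66589343e-04
  1.08293458e+00 -2.15324638e+00]
```

View pics/w10.png

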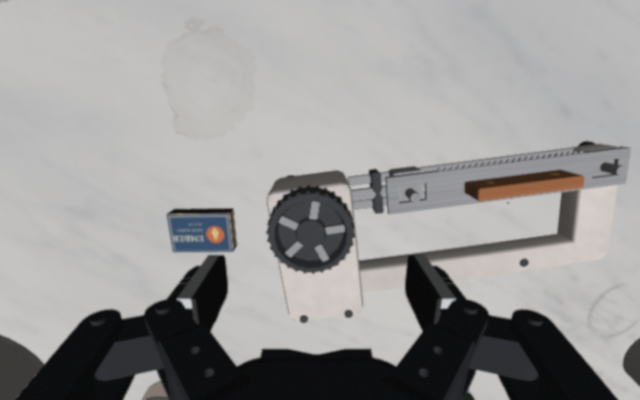

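```bash
python3 - <<'E'
from h import *
d=cam('wrist');g=cv2.cvtColor(d['pixels'],cv2.COLOR_RGB2GRAY);print(d['cx'],d['cy'])
k=np.zeros_like(g);k[180:285,255:362]=255*(g[180:285,255:362]<90);k=cv2.morphologyEx(k,cv2.MORPH_OPEN,np.ones((5,5)))
cs=max(cv2.findContours(k,cv2.RETR_EXTERNAL,cv2.CHAIN_APPROX_NONE)[0],key=cv2.contourArea);e=cv2.fitEllipse(cv2.convexHull(cs));print(e,cv2.boundingRect(cs))
C=cloud(d);m=(C[...,2]>.085)&(C[...,2]<.1);m[:,:255]=0;m[:,365:]=0;m[290:]=0
c,r=cv2.minEnclosingCircle(np.argwhere(m)[:,::-1].astype(np.float32));print(c,r)
for q in(e[0],c):print([onplane(d,q,z)[0].round(4) for z in(.092,.088)])
goal([.4368,-.3008,.082],85)
E
```

```text
316.0401129267567 200.5438700240784
((307.49200439453125, 223.35789489746094), (85.47747802734375, 101.72006225585938), 150.02357482910156) (269, 180, 85, 91)
(311.05364990234375, 231.76510620117188) 44.14728546142578
[array([ 0.4291, -0.3035,  0.092 ]), array([ 0.4306, -0.3037,  0.088 ])]
[array([ 0.4348, -0.3018,  0.092 ]), array([ 0.4364, -0.302 ,  0.088 ])]
t 10.38 pos [ 0.4369 -0.3001  0.1493] yaw 84.76 shift [-0.0001 -0.0008  0.0673] turn [ 0.14 -0.16 -0.24] w 0.999 F [-0.7  0.5 -0.8] T [0.   0.05 0.03]
```

Call:
apply_moves([
  [[-0.0005,-0.0014,0.02],[0.1,0,0],1],
  [[-0.0005,-0.0014,0.04],[0.1,0,0],1],
  [[-0.0005,-0.0014,0.06],[0.1,0,0],1],
  [[-0.0005,-0.0014,0.067],[0.1,0,0],0.95],
  [[-0.0005,-0.0014,0.067],[0.1,0,0],0.8],
])

```text
t: 11.0
position: [0.4372, -0.3012, 0.0823]
ee_rot: [-0.145, -3.135, -0.002]
ft_force: [-0.2, 0.5, -0.3]
width: 0.802
```

Call:
apply_moves([
  [[0,0,0],[0,0,0],0.72],
  [[0,0,0],[0,0,0],0.66],
])

```text
t: 11.25
position: [0.4375, -0.3019, 0.0833]
ee_rot: [-0.146, -3.136, 0.001]
ft_force: [-0.7, -3.7, 1.6]
width: 0.66
```

```bash
python3 -c "
from h import *
goal([.4363,-.3013,.082],85)"
```

```text
t 11.25 pos [ 0.4375 -0.3019  0.0833] yaw 84.67 shift [0.0012 0.0005 0.0013] turn [-0.04 -0.1  -0.33] w 0.66 F [-0.7 -3.7  1.6] T [-0.54  0.16 -0.01]
```

Call:
apply_moves([
  [[0.0008,-0.001,0],[0,0,0],0.6],
  [[0.0008,-0.001,0],[0,0,0],0.5],
  [[0.0008,-0.001,0],[0,0,0],0.5],
])

```text
t: 11.62
position: [0.4372, -0.3032, 0.0841]
ee_rot: [0.146, 3.138, -0.003]
ft_force: [3.3, -1.4, 5.6]
width: 0.616
```

```bash
python3 -c "
from h import *
goal([.4363,-.3013,.082],85)"
```

```text
t 11.62 pos [ 0.4372 -0.3032  0.0841] yaw 84.66 shift [0.0011 0.0018 0.0021] turn [-0.11  0.02 -0.34] w 0.616 F [ 3.3 -1.4  5.6] T [-0.18 -0.55 -0.01]
```

Call:
apply_moves([
  [[0,0,0],[0,0,2.5],0],
  [[0,0,0],[0,0,5],0],
  [[0,0,0],[0,0,7.5],0],
  [[0,0,0],[0,0,10],0],
  [[0,0,0],[0,0,10],0],
])

```text
t: 12.25
position: [0.4373, -0.3031, 0.0842]
ee_rot: [0.419, 3.113, -0.003]
ft_force: [2.8, 0.5, 1.8]
width: 0.618
```

```bash
cat > r.py <<'E'
from h import *
goal([.4369,-.3025,.083],0)
E
python3 r.py
```

```text
t 12.25 pos [ 0.4373 -0.3031  0.0842] yaw 74.67 shift [0.0005 0.0005 0.0012] turn [-6.000e-02  1.000e-01  7.467e+01] w 0.618 F [2.8 0.5 1.8] T [-0.04 -0.22 -0.03]
```

Call:
apply_moves([
  [[0,0,0],[0,0,2.5],0],
  [[0,0,0],[0,0,5],0],
  [[0,0,0],[0,0,7.5],0],
  [[0,0,0],[0,0,10],0],
  [[0,0,0],[0,0,10],0],
])

```text
t: 12.88
position: [0.4373, -0.303, 0.0842]
ee_rot: [0.687, 3.065, -0.003]
ft_force: [1.5, -0.0, 0.8]
width: 0.618
```

```bash
python3 r.py
```

```text
t 12.88 pos [ 0.4373 -0.303   0.0842] yaw 64.73 shift [0.0006 0.0003 0.0012] turn [-4.000e-02  1.000e-01  6.473e+01] w 0.618 F [ 1.5 -0.   0.8] T [-0.02 -0.34 -0.08]
```

Call:
apply_moves([
  [[0,0,0],[0,0,2.5],0],
  [[0,0,0],[0,0,5],0],
  [[0,0,0],[0,0,7.5],0],
  [[0,0,0],[0,0,10],0],
  [[0,0,0],[0,0,10],0],
])

```text
t: 13.5
position: [0.4373, -0.303, 0.0842]
ee_rot: [0.949, 2.994, -0.002]
ft_force: [1.4, -0.4, 0.3]
width: 0.616
```

```bash
python3 r.py
```

```text
t 13.5 pos [ 0.4373 -0.303   0.0842] yaw 54.82 shift [0.0006 0.0002 0.0012] turn [-3.000e-02  1.000e-01  5.482e+01] w 0.616 F [ 1.4 -0.4  0.3] T [-0.02 -0.38 -0.08]
```

Call:
apply_moves([
  [[0,0,0],[0,0,2.5],0],
  [[0,0,0],[0,0,5],0],
  [[0,0,0],[0,0,7.5],0],
  [[0,0,0],[0,0,10],0],
  [[0,0,0],[0,0,10],0],
])

```text
t: 14.12
position: [0.4374, -0.3029, 0.0842]
ee_rot: [1.203, 2.901, -0.002]
ft_force: [2.6, 0.2, 1.5]
width: 0.616
```

```bash
python3 r.py
```

```text
t 14.12 pos [ 0.4374 -0.3029  0.0842] yaw 44.96 shift [ 0.0006 -0.      0.0012] turn [-2.000e-02  1.000e-01  4.496e+01] w 0.616 F [2.6 0.2 1.5] T [-0.04 -0.4   0.39]
```

Call:
apply_moves([
  [[0,0,0],[0,0,2.5],0],
  [[0,0,0],[0,0,5],0],
  [[0,0,0],[0,0,7.5],0],
  [[0,0,0],[0,0,10],0],
  [[0,0,0],[0,0,10],0],
])

```text
t: 14.75
position: [0.4374, -0.3029, 0.0842]
ee_rot: [1.448, 2.787, -0.002]
ft_force: [3.0, -0.4, 1.1]
width: 0.611
```

```bash
python3 r.py
```

```text
t 14.75 pos [ 0.4374 -0.3029  0.0842] yaw 35.08 shift [ 0.0006 -0.0002  0.0012] turn [-1.000e-02  1.000e-01  3.508e+01] w 0.611 F [ 3.  -0.4  1.1] T [ 0.03 -0.42  0.38]
```

Call:
apply_moves([
  [[0,0,0],[0,0,2.5],0],
  [[0,0,0],[0,0,5],0],
  [[0,0,0],[0,0,7.5],0],
  [[0,0,0],[0,0,10],0],
  [[0,0,0],[0,0,10],0],
])

```text
t: 15.38
position: [0.4375, -0.3029, 0.0842]
ee_rot: [1.683, 2.652, -0.002]
ft_force: [2.8, 0.7, 1.3]
width: 0.614
```

```bash
python3 r.py
```

```text
t 15.38 pos [ 0.4375 -0.3029  0.0842] yaw 25.21 shift [ 0.0006 -0.0004  0.0012] turn [ 0.    0.1  25.21] w 0.614 F [2.8 0.7 1.3] T [ 0.11 -0.48  0.4 ]
```

Call:
apply_moves([
  [[0,0,0],[0,0,2.5],0],
  [[0,0,0],[0,0,5],0],
  [[0,0,0],[0,0,7.5],0],
  [[0,0,0],[0,0,10],0],
  [[0,0,0],[0,0,10],0],
])

```text
t: 16.0
position: [0.4375, -0.3028, 0.0842]
ee_rot: [1.904, 2.497, -0.002]
ft_force: [3.7, 1.0, -0.4]
width: 0.614
```

```bash
python3 r.py
```

```text
t 16.0 pos [ 0.4375 -0.3028  0.0842] yaw 15.33 shift [ 0.0005 -0.0005  0.0012] turn [ 0.02  0.1  15.33] w 0.614 F [ 3.7  1.  -0.4] T [ 0.04 -0.56  0.39]
```

Call:
apply_moves([
  [[0,0,0],[0,0,2.5],0],
  [[0,0,0],[0,0,5],0],
  [[0,0,0],[0,0,7.5],0],
  [[0,0,0],[0,0,10],0],
  [[0,0,0],[0,0,10],0],
])

```text
t: 16.62
position: [0.4376, -0.3028, 0.0842]
ee_rot: [2.112, 2.323, -0.001]
ft_force: [4.1, 0.9, 0.4]
width: 0.614
```

```bash
python3 r.py
```

```text
t 16.62 pos [ 0.4376 -0.3028  0.0842] yaw 5.44 shift [ 0.0004 -0.0007  0.0012] turn [0.04 0.1  5.44] w 0.614 F [4.1 0.9 0.4] T [ 0.05 -0.59  0.43]
```

Call:
apply_moves([
  [[0,0,0],[0,0,2.5],0],
  [[0,0,0],[0,0,5],0],
  [[0,0,0],[0,0,7.5],0],
  [[0,0,0],[0,0,10],0],
  [[0,0,0],[0,0,10],0],
])

```text
t: 17.25
position: [0.4377, -0.3028, 0.0842]
ee_rot: [2.304, 2.132, -0.001]
ft_force: [5.1, 0.6, -0.3]
width: 0.611
```

```bash
python3 r.py
```

```text
t 17.25 pos [ 0.4377 -0.3028  0.0842] yaw -4.44 shift [ 0.0003 -0.0008  0.0012] turn [ 0.06  0.1  -4.44] w 0.611 F [ 5.1  0.6 -0.3] T [ 0.1  -0.68  0.38]
```

Call:
apply_moves([
  [[0,0,0],[0,0,2.5],0],
  [[0,0,0],[0,0,5],0],
  [[0,0,0],[0,0,7.5],0],
  [[0,0,0],[0,0,10],0],
  [[0,0,0],[0,0,10],0],
])

```text
t: 17.88
position: [0.4377, -0.3028, 0.0842]
ee_rot: [2.479, 1.926, -0.0]
ft_force: [4.6, 0.7, -0.2]
width: 0.619
```

```bash
python3 r.py
```

```text
t 17.88 pos [ 0.4377 -0.3028  0.0842] yaw -14.32 shift [ 0.0001 -0.0009  0.0012] turn [  0.07   0.09 -14.32] w 0.619 F [ 4.6  0.7 -0.2] T [ 0.01 -0.69  0.44]
```

Call:
apply_moves([
  [[0,0,0],[0,0,2.5],0],
  [[0,0,0],[0,0,5],0],
  [[0,0,0],[0,0,7.5],0],
  [[0,0,0],[0,0,10],0],
  [[0,0,0],[0,0,10],0],
])

```text
t: 18.5
position: [0.4378, -0.3028, 0.0842]
ee_rot: [2.636, 1.705, 0.0]
ft_force: [4.9, -0.6, -0.7]
width: 0.614
```

```bash
python3 r.py;python3 r.py
```

```text
t 18.5 pos [ 0.4378 -0.3028  0.0842] yaw -24.2 shift [-0.0001 -0.0009  0.0012] turn [  0.09   0.09 -24.2 ] w 0.614 F [ 4.9 -0.6 -0.7] T [-0.06 -0.74  0.52]
t 18.5 pos [ 0.4378 -0.3028  0.0842] yaw -24.2 shift [-0.0001 -0.0009  0.0012] turn [  0.09   0.09 -24.2 ] w 0.614 F [ 4.9 -0.6 -0.7] T [-0.06 -0.74  0.52]
```

Call:
apply_moves([
  [[0,0,0],[0,0,2.5],0],
  [[0,0,0],[0,0,5],0],
  [[0,0,0],[0,0,7.5],0],
  [[0,0,0],[0,0,10],0],
  [[0,0,0],[0,0,10],0],
])

```text
t: 19.12
position: [0.4378, -0.3029, 0.0842]
ee_rot: [2.773, 1.472, 0.001]
ft_force: [5.0, -0.5, -0.2]
width: 0.621
```

```bash
python3 r.py
```

```text
t 19.12 pos [ 0.4378 -0.3029  0.0842] yaw -34.07 shift [-0.0002 -0.001   0.0012] turn [  0.11   0.08 -34.07] w 0.621 F [ 5.  -0.5 -0.2] T [-0.06 -0.76  0.6 ]
```

Call:
apply_moves([
  [[0,0,0],[0,0,2.5],0],
  [[0,0,0],[0,0,5],0],
  [[0,0,0],[0,0,7.5],0],
  [[0,0,0],[0,0,10],0],
  [[0,0,0],[0,0,10],0],
])

```text
t: 19.75
position: [0.4379, -0.3029, 0.0842]
ee_rot: [2.889, 1.228, 0.001]
ft_force: [5.5, 0.3, -0.5]
width: 0.615
```

```bash
python3 r.py
```

```text
t 19.75 pos [ 0.4379 -0.3029  0.0842] yaw -43.95 shift [-0.0004 -0.001   0.0012] turn [  0.13   0.08 -43.95] w 0.615 F [ 5.5  0.3 -0.5] T [-0.1  -0.74  0.76]
```

Fitted rise above drag is about 0.34–0.36 N m, which is on target. Letting go and backing off.

Call:
apply_moves([
  [[0,0,0],[0,0,0],0.7],
  [[0,0,0],[0,0,0],0.85],
  [[0,0,0],[0,0,0],1],
  [[0,0,0],[0,0,0],1],
  [[0,0,-0.02],[0,0,0],1],
])

```text
t: 20.38
position: [0.4372, -0.3024, 0.1033]
ee_rot: [-2.891, -1.229, 0.001]
ft_force: [0.5, -0.3, 0.8]
width: 1.0
```

Call:
apply_moves([
  [[0,0,-0.04],[0,0,0],1],
  [[0,0,-0.08],[0,0,0],1],
  [[-0.03,0,-0.12],[0,0,-10],1],
  [[-0.06,0,-0.14],[0,0,-20],1],
  [[-0.06,0,-0.14],[0,0,-20],1],
])

```text
t: 21.0
position: [0.395, -0.3469, 0.2449]
ee_rot: [2.632, 1.71, -0.0]
ft_force: [0.4, -0.4, -0.4]
width: 1.005
```

```bash
python3 -c "
from h import *
goal([.4369,-.3025,.083],0)
d=cam('wrist','w11');cam('top','t11');np.savez('w11.npz',**{k:d[k] for k in d})
d=cam('scene','s11');im=cv2.imread('pics/s11.png');b=cv2.resize(im[150:250,290:400],None,fx=6,fy=6,interpolation=cv2.INTER_CUBIC)
cv2.imwrite('pics/z11.png',b)"
```

```text
t 21.0 pos [ 0.395  -0.3469  0.2449] yaw -23.98 shift [0.0578 0.0199 0.1618] turn [  0.09   0.12 -23.98] w 1.005 F [ 0.4 -0.4 -0.4] T [ 0.01 -0.05  0.04]
```

View pics/w11.png

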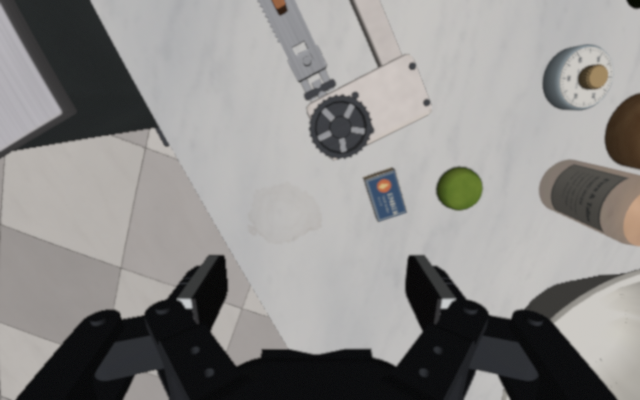

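View pics/z11.png

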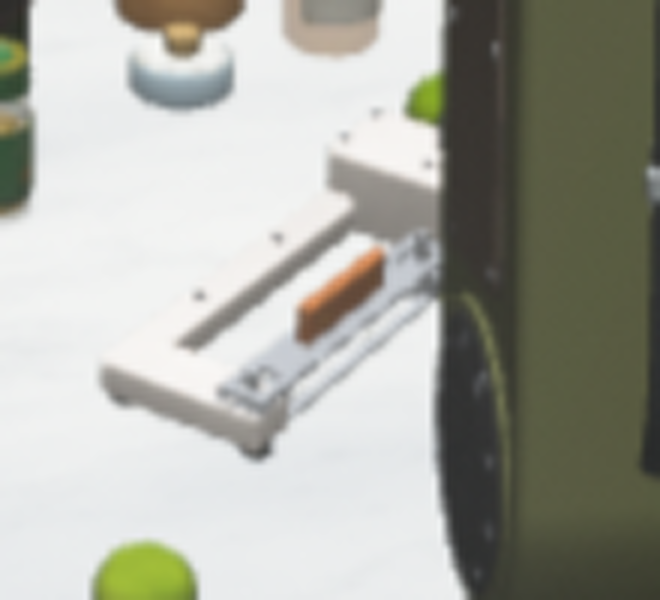

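The blade is still flat and has been drawn toward the wheel; matchbox (385,193) and lime (460,188) look undisturbed. One closer check of the tension pin in its slot.

```bash
python3 - <<'E'
from h import *
im=cv2.imread('pics/w11.png');cv2.imwrite('pics/z12.png',cv2.resize(im[20:110,260:350],None,fx=6,fy=6,interpolation=cv2.INTER_CUBIC))
d=dict(np.load('w11.npz'));print(deproj(d,[[285,25],[295,35],[294,62],[318,60]])[:,2])
E
```

```text
[0.03565361 0.03517834 0.0367548  0.03566515]
```

View pics/z12.png

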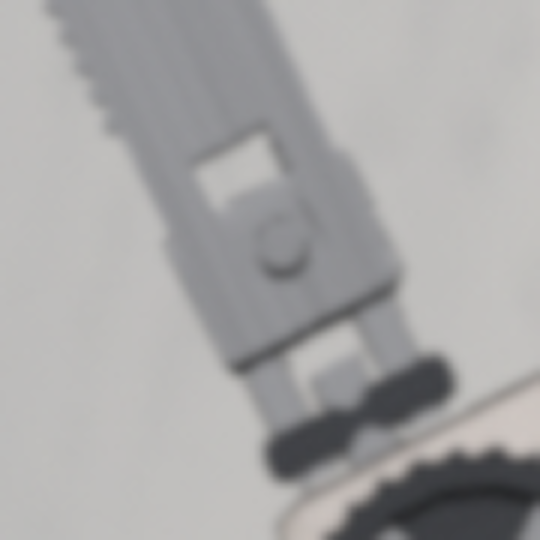

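View pics/t11.png

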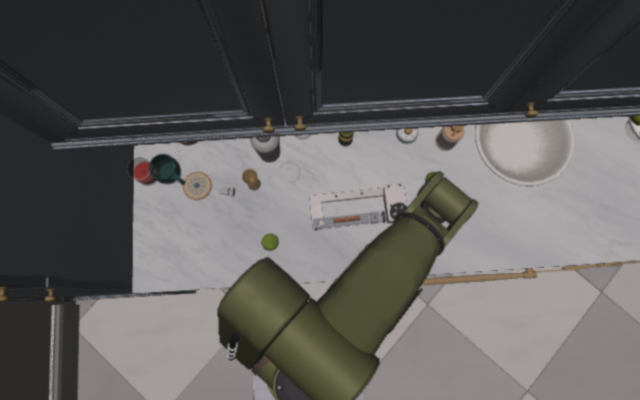

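The tension pin bears on the wheel-side (outer) end of its slot at (283,250 in the zoom), and the blade is flat at z≈0.035. The bystanders visible in the top view have not moved. Handing in.

```bash
python3 -c "
from h import *
print(order.close_job())"
```

```text
the job is handed in; nothing more can be done
None
```

The blade lies flat over both pins and the tension wheel is wound to its firm set feel. The gripper has let go of both, and I handed the job in at about 21 s.

- **Blade:** after letting go, its top read z ≈ 0.035 m, which matches the seat height plus the blade's thickness. The last close view shows the tension pin bearing on the outer end of its slot. From this angle I did not re-check the fixed pin as closely, but it still showed through its slot in the scene camera.
- **Wheel:** I wound it clockwise in one grip, about 129°. The screw bit after roughly 30–40° of lost motion. The drag read about 0.39 N m, and the final reading was 0.76 N m.
- **Rise:** that is 0.34 to 0.37 N m above the drag, the lower figure coming from a line fitted through the last four readings (noise about ±0.03). The target was 0.35, with 0.25 to 0.48 allowed.
- **Other things:** all bystanders in view looked undisturbed. The arm partly hid lime_half (wheel side) and the matchbox from the top camera, but the wrist camera showed both in place. The highest force I read was about 23 N, while seating the blade.

The wheel centre measured from different views disagreed by about 2 mm, so I centred the grip by feel as the fingers closed.

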